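Centre the spice jar on the scale pan

TASK

The spice jar was put down askew on the small round pan of the portion scale, hanging over the pan's edge, so the scale cannot weigh what is left in it. Nudge it with light taps of the fingers, low down, until it stands upright in the middle of the pan with its whole foot inside the blue ring, then take the hand away. Do not grip it, lift it, tip it over or knock it off, and leave the salt shaker, the sample box and the kitchen timer where they are.

Things in the scene. Friction and masses are not known exactly. Their poses are not given: they have to be found in the camera images.
- spice_jar: loose spice jar, yellow cap, rounded-square column 41 mm across flats, 49 mm across corners, 96 mm tall, 0.08 to 0.17 kg; upright on the pan, 15 to 20 mm off its centre in any direction. Origin: centre of its underside, z up. It slides when pushed within about 25 mm of its foot at up to some 30 mm/s; pushed higher it rocks and tips. A push of over 5 N is too rough
- pan_centre (a point): centre of the top face of the round steel weighing pan, 60 mm above the worktop. The pan is 66 mm in diameter, 6 mm thick, stands on a black stem, is fixed and does not sink. A flat blue ring, 54 mm inside and 60 mm outside diameter, is painted on it round this point
- scale: fixed white portion scale under the pan, 150 x 136 mm, its flat top 34 mm above the worktop; a sloping front with display and two keys (lower than that top) reaches 112 mm from the origin along -x. Origin: at worktop height straight under the pan's centre; x from display to back, z up
- salt_shaker: loose salt shaker with a grey domed cap, 44 mm in diameter, 90 mm tall, on the worktop to the left or right of the scale; origin at the centre of its underside. Bystander
- sample_box: loose food sample box with green lid, 69 x 103 x 48 mm (x, y, z), on the worktop further to the left of the scale; origin at the centre of its underside. Bystander
- timer: loose round kitchen timer, 63 mm in diameter, 56 mm tall, on the worktop to the left or right of the scale; origin at the centre of its underside. Bystander

How it is judged:
At the end, for the whole second after the job is handed in: the spice jar stands upright (within 0.06 rad) and at rest on the pan, its centre within 7 mm of the pan's centre, and the salt shaker, sample box and timer are within 15 mm of where they stood (horizontal distance between spice_jar and pan_centre below 0.007 m and z of spice_jar in the frame of pan_centre between -0.003 and 0.003 m and angle between spice_jar's own z axis and vertical below 0.06 rad and linear speed of spice_jar below 0.01 m/s and distance of each of salt_shaker, sample_box, timer from where it was at the start of the episode below 0.015 m); the robot touches nothing.
It fails at once if the spice jar is tilted more than 0.35 rad (angle between spice_jar's own z axis and vertical above 0.35 rad).
It fails at once if the spice jar is lifted more than 8 mm off the pan (z of spice_jar in the frame of pan_centre above 0.008 m).
It fails at once if the spice jar falls off the pan (z of spice_jar in the frame of pan_centre below -0.012 m).
It fails at once if the spice jar is pushed or gripped with more than 5 N (contact force between any of the fingers, the arm and spice_jar above 5 N).
It fails at once if the salt shaker, the sample box or the timer is moved more than 15 mm (distance of any of salt_shaker, sample_box, timer from where it was at the start of the episode above 0.015 m).
It also fails if it takes over 48 s, if anything falls off the work surface, if the arm or the gripper's body presses on something with over 40 N, if the wrist force passes 120 N, or if a joint passes its speed limit or range.

ROBOT

A 6-joint arm with a two-finger parallel gripper is mounted at the origin on the work surface; the furniture and walls round the work are solid. World frame = base frame: x ahead of the robot, y to its left, z up, the work surface at z = 0. Lengths are in m, angles in rad, forces in N, time in s.
With the tool pointing down it reaches from about 0.25 to 0.725 m from the base axis. Payload 4 kg.
Tool frame: the origin (TCP) lies midway between the tips of the shut fingers; the grasp point (between the pads) lies 19 mm behind it; z points along the fingers, y is the line along which they close (so a half turn about z gives the same grasp; the last joint's range is limited). The gripper opens to 85 mm and grips with 20 to 120 N. Pads are 22 mm wide; open, the fingers measure 114 mm over their backs; the gripper's body (76 mm by 85 mm) begins 54 mm behind the grasp point. The pads swing forward as they close: fully open they stand 13 mm farther back than shut.
Start: joints at [-1.202, 0.241, 0.005, 1.335, 0, 1.571], TCP at [0.18, -0.466, 0.231] pointing down, gripper open.
Joint ranges: [-2.72, 2.72], [-1.05, 1.87], [-1.09, 1.28], [-1.99, 2.15], [-1.42, 1.44], [-3.14, 3.14]. Speed limits (rad/s): [2.79, 2.79, 3.14, 3.14, 3.14, 3.14].

INTERFACE

Orientations are given as a unit quaternion [x, y, z, w].
In Python, from workcell import bot gives the robot as it stands.
- The arm moves only by the tool play_rows, never from a script. Its argument "moves" is a list of rows, each a list of 3 entries, a list of its own where there are three numbers: the opening, from -1 (shut) to 1 (fully open), then the shift along the tool's x, y, z in cm, then the turn, a rotation vector about the tool's x, y, z in rad. A call has 1 to 12 rows; each row shifts and turns the commanded pose from where the row before left it, along the tool's axes as they then stand; what a row does not reach is not made up. A row lasts 1/12 s, in which the tool goes at most 41.7 mm and 7.16 degrees, less where a joint would pass 70% of its speed; a pose out of reach is approached as far as the arm can. A call is refused whole if a number of a shift passes 4.17 or a number of a turn 0.125, either way. A call with a gripper value outside its range is refused whole. The fingers move at their own pace and stop on an object; the grip force is fixed at half the most. Time passes only in rows, so rows that do not move let the fingers close. It gives the time, the measured TCP pose, the force and the opening at its end, in the units of the state.
- bot.get_obs(): the state, without advancing time (a new reading comes with each control period).
- bot.camera(name): name is "side" or "top" or "wrist"; returns (picture, depth): 480x640x3 uint8, red, green, blue; 480x640 float32, m along the optical axis (not along the pixel's ray), 0 where there is no reading.
- bot.camera_info(name): a dict with "K" (3x3 intrinsics, pixels), "k1" (the pictures are not rectified: a ray, as slopes to the right and down, at radius r is drawn at 1 + k1 r^2 times it, then the intrinsics apply), "world_from_camera" (4x4, takes a point from camera to world coordinates); the wrist camera has in their place "T_tool_cam" (4x4, takes a point from camera to tool coordinates, whose origin is the TCP and whose axes are the flange's). Camera axes: x right, y up, looking along -z (the intrinsics and any distortion apply to the point x, -y, -z); pixel columns grow to the right and rows downward; lengths in m; the calibration is good to about 2 mm. A picture is of the moment at which its call begins: read the wrist's pose just before it. camera_info takes no time and is no camera call.
- bot.job_done(): hands the job in, once; it reports no verdict.
The state is a dict: "clock": time; "joint_pos": joint angles; "joint_vel": joint speeds; "tau": joint torques, N m; "eef_pos": TCP position; "tool_rot": TCP orientation; "ft_force": force on the tool from outside, world axes, zero at the start; "ft_torque": the same for the moment, N m; "grip_width": finger opening in m.
Only numpy, scipy, OpenCV 4.12 (cv2) and the standard library are available. Lean on these libraries where they do the work, as an engineer would, in place of code of your own. Each camera call takes 0.05 s, during which the arm holds its last target. There are 200 camera calls.

## Working session

There is one attempt and no reset: what is moved stays moved. The work goes in short steps, Python scripts to look and compute and a tool call to move; the robot and the scene stay as the last step left them, time stands still between calls to the robot, and variables do not carry over. Pictures are saved under pics/ and viewed, on a budget of 10 in all, crops included, one or two more only if the job needs it, and the job is handed in when it is done.

Besides the shell and the picture viewer there is one more tool, called after "Emit:" as name(argument=value, ...) on one line, values as JSON. play_rows: Moves the arm, as the interface text tells. Its arguments: {"type":"object","properties":{"moves":{"type":"array"}},"required":["moves"]}

```bash
mkdir -p pics; cat > h.py <<'E'
import numpy as np, cv2
from workcell import bot
def grab(n,f=None):
    p,d=bot.camera(n); i=bot.camera_info(n)
    if f: cv2.imwrite('pics/'+f,cv2.cvtColor(p,cv2.COLOR_RGB2BGR))
    return p,d,i
def ray(i,u,v):
    K=np.array(i['K']);k=i['k1'];xd=np.array([(u-K[0,2])/K[0,0],(v-K[1,2])/K[1,1]]);x=xd.copy()
    for _ in range(20): x=xd/(1+k*(x@x))
    T=np.array(i['world_from_camera']);return T[:3,3],T[:3,:3]@np.array([x[0],-x[1],-1])
def onz(i,u,v,z):
    o,d=ray(i,u,v);return o+d*(z-o[2])/d[2]
def cloud(i,dep):
    K=np.array(i['K']);v,u=np.mgrid[:480,:640];xd=np.stack([(u-K[0,2])/K[0,0],(v-K[1,2])/K[1,1]],-1);x=xd.copy()
    for _ in range(20): x=xd/(1+i['k1']*(x**2).sum(-1,keepdims=True))
    T=np.array(i['world_from_camera']);c=np.stack([x[...,0]*dep,-x[...,1]*dep,-dep],-1);return c@T[:3,:3].T+T[:3,3]
E
python3 - <<'E'
from h import *
for n in('top','side'):
    p,d,i=grab(n,n+'0.png');print(n,i); np.savez(n+'0.npz',p=p,d=d)
print(bot.get_obs())
E
```

```text
top {'K': array([[448.09492488,   0.        , 323.73785429],
       [  0.        , 448.09492488, 235.94055151],
       [  0.        ,   0.        ,   1.        ]]), 'k1': -0.11520163916438071, 'world_from_camera': array([[-0.01264528,  0.99579564, -0.09072561,  0.35338518],
       [-0.99985388, -0.01154854,  0.01260334,  0.06203124],
       [ 0.0115026 ,  0.09087173,  0.99579617,  0.90864636],
       [ 0.        ,  0.        ,  0.        ,  1.        ]])}
side {'K': array([[448.47330123,   0.        , 313.43922867],
       [  0.        , 448.47330123, 236.18964849],
       [  0.        ,   0.        ,   1.        ]]), 'k1': 0.0050080809050280315, 'world_from_camera': array([[-0.99642183,  0.0457942 , -0.07103825,  0.36209389],
       [-0.08447596, -0.51263345,  0.85444178,  0.79549865],
       [ 0.00271189,  0.85738546,  0.51466767,  0.53129114],
       [ 0.        ,  0.        ,  0.        ,  1.        ]])}
{'clock': 0.1, 'joint_pos': array([-1.20201902e+00,  2.41337998e-01,  3.83402342e-03,  1.33517106e+00,
       -1.50847079e-05,  1.57076990e+00]), 'joint_vel': array([ 1.21693772e-04, -7.38147622e-05,  4.43312281e-03, -2.24944848e-04,
       -1.62950934e-03,  1.09909355e-03]), 'tau': array([-9.91877641e-06, -3.73138082e+01,  2.53009987e+01,  1.08327254e-02,
       -4.33794287e-05,  1.55232038e-05]), 'eef_pos': array([ 0.18002923, -0.4658579 ,  0.23049227]), 'tool_rot': array([ 9.83045664e-01,  1.83358503e-01, -1.79628430e-04, -9.22048515e-04]), 'ft_force': array([-0.36604553, -0.78216422,  0.52692603]), 'ft_torque': array([ 0.02552899, -0.00894051,  0.00729084]), 'grip_width': 0.08545713685740541}
```

View pics/top0.png

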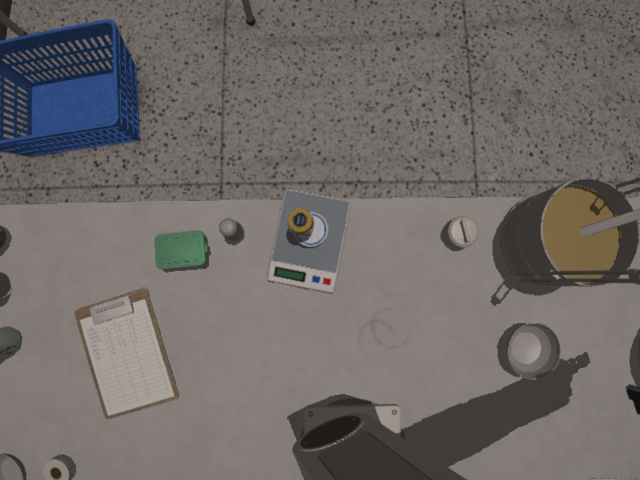

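View pics/side0.png

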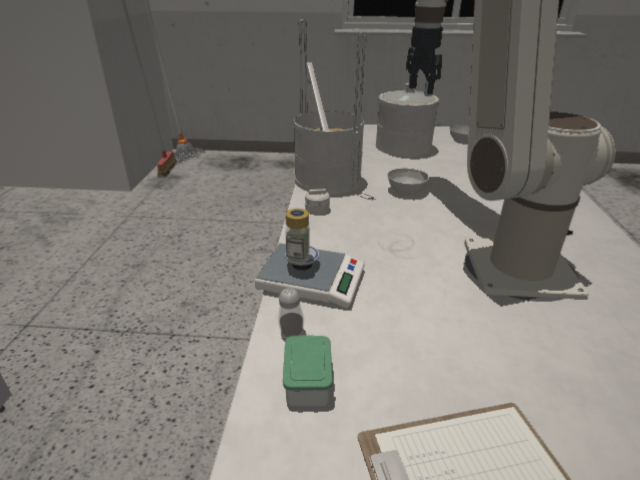

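Top view: the jar cap is at about (300,220), and the pan and ring centre at about (312,230). The shaker is at (229,230), the box at (181,250) and the timer at (462,232). The side view agrees. Next I'll turn these into positions.

```bash
python3 - <<'E'
from h import *
for n in('top','side'):
    z=np.load(n+'0.npz');p,d=z['p'],z['d'];i=bot.camera_info(n);P=cloud(i,d);h=cv2.cvtColor(p,cv2.COLOR_RGB2HSV)
    guess=onz(bot.camera_info('top'),312,230,.06)
    near=(np.hypot(P[...,0]-guess[0],P[...,1]-guess[1])<.08)&(d>0)
    print(n,'guess',guess)
    for lo,hi in((.028,.040),(.055,.066),(.066,.09),(.09,.12),(.12,.145),(.145,.17)):
        q=P[near&(P[...,2]>lo)&(P[...,2]<hi)]
        if len(q):print(lo,len(q),q.mean(0).round(4),q.min(0).round(4),q.max(0).round(4))
    cap=near&(h[...,0]>12)&(h[...,0]<30)&(h[...,1]>120)
    q=P[cap&(P[...,2]>.13)];print('cap',len(q),q.mean(0),q.min(0),q.max(0))
    ring=near&(h[...,0]>95)&(h[...,0]<125)&(h[...,1]>70)&(P[...,2]<.075)&(P[...,2]>.05)
    vu=np.argwhere(ring);R=np.array([onz(i,u,v,.06) for v,u in vu]) if len(vu) else None
    if len(vu)>5:
        c,r=cv2.minEnclosingCircle((R[:,:2]*1000).astype(np.float32));A=np.c_[R[:,:2],np.ones(len(R))];s=np.linalg.lstsq(A,(R[:,:2]**2).sum(1),rcond=None)[0];print('ring',len(R),'mec',c,r,'fit',s[:2]/2,np.sqrt(s[2]+(s[:2]**2).sum()/4))
    f=3
    if n=='top': cv2.imwrite('pics/topc.png',cv2.resize(cv2.cvtColor(p,cv2.COLOR_RGB2BGR)[180:300,260:360],None,fx=5,fy=5,interpolation=2))
t=bot.camera_info('top')
for k,(u,v,z) in dict(shaker=(229,226,.09),timer=(462,229,.056),box=(181,247,.048),b1=(270,282,.02),b2=(334,292,.02),b3=(285,191,.034),b4=(349,200,.034)).items():print(k,onz(t,u,v,z).round(3))
E
```

```text
top guess [0.4423191  0.07349332 0.06      ]
0.028 3567 [0.4383 0.0741 0.0341] [0.3628 0.0023 0.0281] [0.5216 0.149  0.0392]
0.055 522 [0.4393 0.0679 0.0605] [0.4135 0.0448 0.0561] [0.477  0.1095 0.0655]
0.066 26 [0.4343 0.0908 0.0791] [0.4293 0.0711 0.0664] [0.4541 0.1142 0.09  ]
0.09 45 [0.436  0.0852 0.1073] [0.4292 0.0708 0.091 ] [0.4569 0.1146 0.1195]
0.12 72 [0.439  0.0901 0.1304] [0.4299 0.0723 0.1211] [0.4673 0.1146 0.1432]
0.145 478 [0.4503 0.0931 0.1568] [0.4309 0.0736 0.1459] [0.4702 0.1127 0.1603]
cap 284 [0.44805423 0.09215836 0.15590197] [0.43041522 0.07367355 0.13655926] [0.46976786 0.11097019 0.16019736]
ring 68 mec (444.58966064453125, 76.47782897949219) 29.375635147094727 fit [0.44474641 0.07678899] 0.028475725236355907
side guess [0.4423191  0.07349332 0.06      ]
0.028 2171 [0.4389 0.0932 0.0322] [0.3638 0.0083 0.028 ] [0.5202 0.15   0.0398]
0.055 215 [0.4327 0.0907 0.0594] [0.4125 0.0468 0.0551] [0.4766 0.1157 0.0659]
0.066 253 [0.4482 0.1105 0.0783] [0.4289 0.0874 0.066 ] [0.4707 0.1182 0.0899]
0.09 356 [0.4484 0.1103 0.1054] [0.4288 0.0878 0.0901] [0.4724 0.1178 0.12  ]
0.12 298 [0.4486 0.1088 0.132 ] [0.4288 0.0848 0.1202] [0.4719 0.1159 0.145 ]
0.145 298 [0.4494 0.0998 0.1529] [0.4298 0.0725 0.1453] [0.4704 0.1152 0.1569]
cap 263 [0.44845689 0.10708028 0.14833645] [0.43101904 0.08086385 0.13529946] [0.46821937 0.11519173 0.15644768]
ring 14 mec (424.09893798828125, 80.71500396728516) 19.519420623779297 fit [0.44278077 0.07847662] 0.02681784406364076
shaker [0.448 0.226 0.09 ]
timer [ 0.441 -0.217  0.056]
box [0.413 0.328 0.048]
b1 [0.344 0.158 0.02 ]
b2 [0.323 0.032 0.02 ]
b3 [0.523 0.127 0.034]
b4 [0.504 0.    0.034]
```

View pics/topc.png

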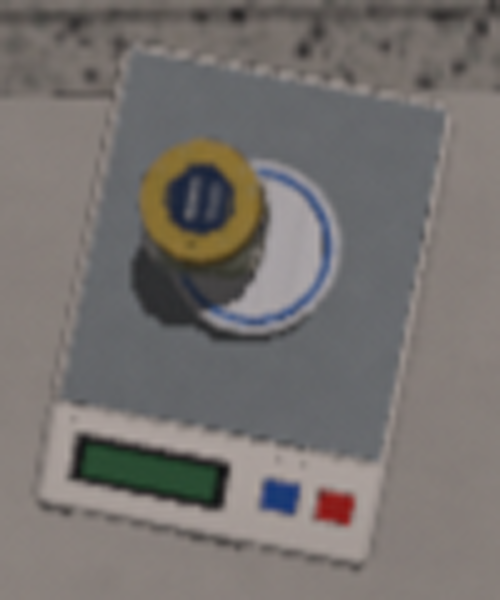

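The ring centre is about (0.4447, 0.0767). The jar is about 18 mm off, almost all along +y. Next I'll get the jar's yaw and the wrist geometry, then plan the moves.

```bash
cat >> h.py <<'E'
from scipy.spatial.transform import Rotation as Ro
def target(p,th,R0=None):
    p=np.array(p)/np.linalg.norm(p);z=np.array([p[0]*np.sin(th),p[1]*np.sin(th),-np.cos(th)]);y=np.array([-p[1],p[0],0]);return np.column_stack([np.cross(y,z),y,z])
def st():
    o=bot.get_obs();return o,Ro.from_quat(o['tool_rot']).as_matrix(),o['eef_pos']
E
python3 - <<'E'
from h import *
i=bot.camera_info('side');z=np.load('side0.npz');P=cloud(i,z['d'])
m=(abs(P[...,0]-.45)<.03)&(abs(P[...,1]-.1)<.03)&(P[...,2]>.068)&(P[...,2]<.13)
q=P[m]
for a in np.arange(.429,.473,.004):
    s=q[(q[:,0]>=a)&(q[:,0]<a+.004)];print(round(a+.002,3),len(s),np.median(s[:,1]).round(4) if len(s) else '')
print(bot.camera_info('wrist'))
o,R,e=st();print(R.round(3))
p=np.array([-.0055,-.0175]);T=target(p,.56);print(T.round(3));print('rotvec',Ro.from_matrix(R.T@T).as_rotvec())
pu=p/np.linalg.norm(p);g=np.r_[np.array([.450,.0945])-pu*.06,.231];print(g,'shift',R.T@(g-e))
E
```

```text
0.431 105 0.1009
0.435 66 0.1104
0.439 66 0.1141
0.443 72 0.1149
0.447 68 0.1146
0.451 61 0.1142
0.455 59 0.1135
0.459 64 0.1126
0.463 63 0.1119
0.467 61 0.1098
0.471 36 0.1058
{'K': array([[349.59353879,   0.        , 317.73501842],
       [  0.        , 349.59353879, 238.25093411],
       [  0.        ,   0.        ,   1.        ]]), 'k1': 0.0005144867483858375, 'T_tool_cam': array([[ 1.12605101e-03,  9.53625850e-01,  3.00992474e-01,
         7.78338461e-02],
       [ 9.99999213e-01, -9.07388813e-04, -8.66269804e-04,
         3.75640068e-04],
       [-5.52980075e-04,  3.00993213e-01, -9.53626122e-01,
        -1.43121580e-01],
       [ 0.00000000e+00,  0.00000000e+00,  0.00000000e+00,
         1.00000000e+00]])}
[[ 0.933  0.36  -0.001]
 [ 0.36  -0.933  0.002]
 [-0.    -0.002 -1.   ]]
[[ 0.254  0.954 -0.159]
 [ 0.808 -0.3   -0.507]
 [-0.531  0.    -0.847]]
rotvec [-0.25283151 -0.52234286 -0.87280839]
[0.4679896  0.15173962 0.231     ] shift [ 4.91241529e-01 -4.72260254e-01  3.72119065e-04]
```

Emit:
play_rows(moves=[[-1,[2,-2,0],[0,0,0]],[-1,[2,-2,0],[0,0,0]],[-1,[2,-2,0],[0,0,0]],[-1,[2,-2,0],[0,0,0]],[-1,[2,-2,0],[0,0,0]],[-1,[2,-2,0],[0,0,0]],[-1,[2,-2,0],[0,0,0]],[-1,[2,-2,0],[0,0,0]],[-1,[2,-2,0],[0,0,0]],[-1,[2,-2,0],[0,0,0]],[-1,[2,-2,0],[0,0,0]],[-1,[2,-2,0],[0,0,0]]])

```text
clock: 1.1
eef_pos: [0.3176, -0.1546, 0.2311]
tool_rot: [0.983, 0.183, -0.0, -0.0]
ft_force: [0.6, -0.0, -0.1]
grip_width: 0.0004
```

Emit:
play_rows(moves=[[-1,[2,-2,0],[0,0,0]],[-1,[2,-2,0],[0,0,0]],[-1,[2,-2,0],[0,0,0]],[-1,[2,-2,0],[0,0,0]],[-1,[2,-2,0],[0,0,0]],[-1,[2,-2,0],[0,0,0]],[-1,[2,-2,0],[0,0,0]],[-1,[2,-2,0],[0,0,0]],[-1,[2,-2,0],[0,0,0]],[-1,[2,-2,0],[0,0,0]],[-1,[2,-2,0],[0,0,0]],[-1,[2,-2,0],[0,0,0]]])

```text
clock: 2.1
eef_pos: [0.4549, 0.1557, 0.2308]
tool_rot: [0.983, 0.184, -0.0, 0.0]
ft_force: [0.2, 0.9, -0.3]
grip_width: 0.0001
```

```bash
python3 - <<'E'
from h import *
o,R,e=st();T=target([-.148,-.989],.56);print(o['clock'],e,o['joint_pos'],o['grip_width'],o['ft_force']);print(Ro.from_matrix(R.T@T).as_rotvec()); print((R.T@(np.array([.459,.154,.231])-e)))
E
```

```text
2.1 [0.45493241 0.15573319 0.23082336] [ 3.29880203e-01  2.03746183e-01 -4.36066185e-02  1.32445710e+00
 -9.84286332e-05  3.10228626e+00] 8.121261982405235e-05 [ 0.2160155   0.94818407 -0.33530709]
[-0.29501459 -0.50580245 -1.0241775 ]
[ 0.00316791  0.00308424 -0.00017968]
```

Emit:
play_rows(moves=[[-1,[0,0,0],[-0.0246,-0.0421,-0.0853]],[-1,[0,0,0],[-0.0246,-0.0421,-0.0853]],[-1,[0,0,0],[-0.0246,-0.0421,-0.0853]],[-1,[0,0,0],[-0.0246,-0.0421,-0.0853]],[-1,[0,0,0],[-0.0246,-0.0421,-0.0853]],[-1,[0,0,0],[-0.0246,-0.0421,-0.0853]],[-1,[0,0,0],[-0.0246,-0.0421,-0.0853]],[-1,[0,0,0],[-0.0246,-0.0421,-0.0853]],[-1,[0,0,0],[-0.0246,-0.0421,-0.0853]],[-1,[0,0,0],[-0.0246,-0.0421,-0.0853]],[-1,[0,0,0],[-0.0246,-0.0421,-0.0853]],[-1,[0,0,0],[-0.0246,-0.0421,-0.0853]]])

```text
clock: 3.1
eef_pos: [0.455, 0.1544, 0.2307]
tool_rot: [0.727, 0.628, -0.21, 0.181]
ft_force: [-0.2, 0.4, 0.3]
grip_width: 0.0002
```

```bash
python3 - <<'E'
from h import *
o,R,e=st();T=target([-.148,-.989],.56);print(o['clock'],e,o['joint_pos']);print(R.round(3),Ro.from_matrix(R.T@T).as_rotvec()); print((R.T@(np.array([.459,.154,.090])-e)))
p,d,i=grab('side','side1.png')
E
```

```text
3.1 [0.45497349 0.15443805 0.23073709] [ 0.58120701  0.48956966  0.22421507  1.70187046 -0.40905961  2.38039051]
[[ 0.122  0.989 -0.078]
 [ 0.837 -0.145 -0.527]
 [-0.533 -0.001 -0.846]] [0.00111743 0.00172174 0.00311179]
[0.07508774 0.00414728 0.11902926]
```

View pics/side1.png

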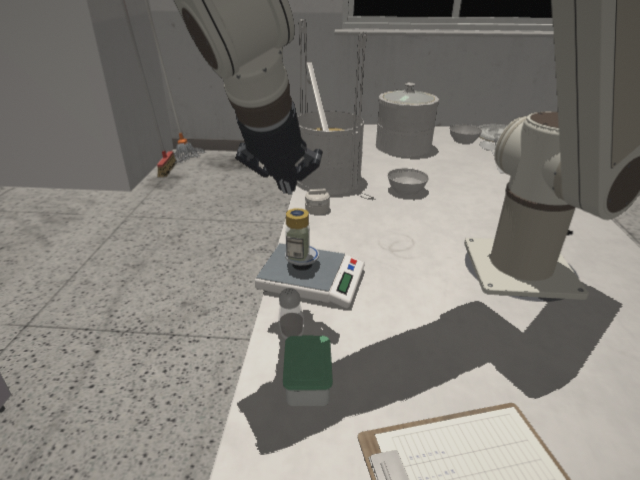

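The side view shows the tilted, shut fingers with the tip at about (287,187), clear on the +y side of the jar. The jar is untouched. I'll descend now.

Emit:
play_rows(moves=[[-1,[0.94,0.05,1.49],[0,0,0]],[-1,[0.94,0.05,1.49],[0,0,0]],[-1,[0.94,0.05,1.49],[0,0,0]],[-1,[0.94,0.05,1.49],[0,0,0]],[-1,[0.94,0.05,1.49],[0,0,0]],[-1,[0.94,0.05,1.49],[0,0,0]],[-1,[0.94,0.05,1.49],[0,0,0]],[-1,[0.94,0.05,1.49],[0,0,0]],[-1,[0,0,0],[0,0,0]]])

```text
clock: 3.9
eef_pos: [0.4573, 0.1531, 0.0872]
tool_rot: [0.729, 0.626, -0.211, 0.18]
ft_force: [-0.1, -0.4, -0.4]
grip_width: -0.0002
```

```bash
python3 - <<'E'
from h import *
o,R,e=st();print(e,o['ft_force'])
for n in('side','top'):
    p,d,i=grab(n);P=cloud(i,d);np.savez(n+'2.npz',p=p,d=d)
    m=(abs(P[...,0]-e[0])<.03)&(P[...,1]>.118)&(P[...,1]<.20)&(P[...,2]>.05)&(P[...,2]<.13)&(d>0)
    q=P[m];print(n,len(q));
    for a in np.arange(.065,.125,.006):
        s=q[(q[:,2]>=a)&(q[:,2]<a+.006)]
        if len(s):print(round(a,3),len(s),s.min(0).round(4),s.max(0).round(4))
c=cv2.cvtColor(np.load('side2.npz')['p'],cv2.COLOR_RGB2BGR)[120:300,200:400];t=cv2.cvtColor(np.load('top2.npz')['p'],cv2.COLOR_RGB2BGR)[140:320,210:410]
cv2.imwrite('pics/c2.png',cv2.resize(np.hstack([c,t]),None,fx=2,fy=2,interpolation=2))
E
```

```text
[0.45728911 0.15307897 0.0871789 ] [-0.12926545 -0.40156757 -0.41155774]
side 244
0.077 1 [0.4522 0.1597 0.0817] [0.4522 0.1597 0.0817]
0.083 13 [0.45   0.1625 0.0839] [0.4649 0.1677 0.089 ]
0.089 24 [0.4458 0.1617 0.0895] [0.4722 0.1722 0.0943]
0.095 29 [0.4447 0.1608 0.0951] [0.4718 0.1743 0.1009]
0.101 26 [0.4456 0.1665 0.1012] [0.4729 0.178  0.1066]
0.107 21 [0.4465 0.1723 0.1071] [0.4689 0.1822 0.113 ]
0.113 35 [0.4344 0.1784 0.1131] [0.487  0.1911 0.1189]
0.119 50 [0.4292 0.1811 0.119 ] [0.4867 0.1962 0.1249]
top 208
0.095 18 [0.4464 0.1456 0.0978] [0.4703 0.1639 0.1008]
0.101 37 [0.4457 0.1472 0.101 ] [0.473  0.172  0.1069]
0.107 46 [0.4469 0.1501 0.1072] [0.4724 0.17   0.1129]
0.113 35 [0.4466 0.1549 0.1132] [0.4713 0.1814 0.119 ]
0.119 46 [0.4474 0.1576 0.1192] [0.4712 0.1845 0.125 ]
```

View pics/c2.png

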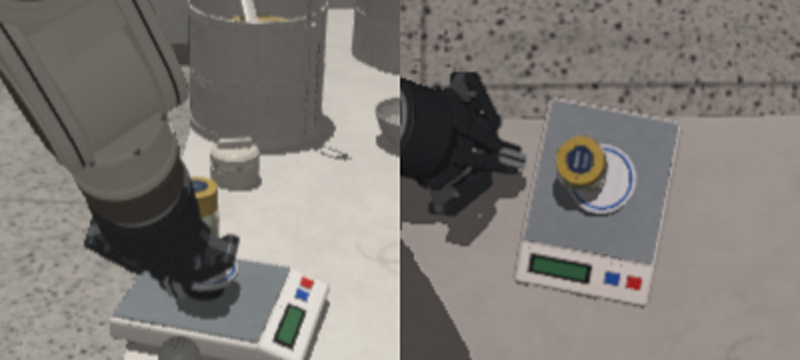

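The top crop shows the finger tips left of the cap on the +y side, level with it, with nothing touching. I'll go down to the push height, just short of contact.

Emit:
play_rows(moves=[[-1,[-0.098,0.016,0.277],[0,0,0]],[-1,[-0.098,0.016,0.277],[0,0,0]],[-1,[-0.098,0.016,0.277],[0,0,0]],[-1,[-0.098,0.016,0.277],[0,0,0]],[-1,[-0.098,0.016,0.277],[0,0,0]],[-1,[-0.098,0.016,0.277],[0,0,0]],[-1,[-0.098,0.016,0.277],[0,0,0]],[-1,[-0.098,0.016,0.277],[0,0,0]],[-1,[-0.098,0.016,0.277],[0,0,0]],[-1,[-0.098,0.016,0.277],[0,0,0]],[-1,[0,0,0],[0,0,0]]])

```text
clock: 4.92
eef_pos: [0.457, 0.1307, 0.0717]
tool_rot: [0.729, 0.627, -0.209, 0.18]
ft_force: [0.0, -0.8, 1.1]
grip_width: 0.0001
```

```bash
cat >> h.py <<'E'
def meas(f=None):
    p,d,i=grab('top',f);P=cloud(i,d);h=cv2.cvtColor(p,cv2.COLOR_RGB2HSV)
    box=np.zeros((480,640),bool);box[190:270,280:345]=1
    cap=(box&(P[...,2]>.15)&(P[...,2]<.166)&(h[...,0]>12)&(h[...,0]<30)&(h[...,1]>100)).astype(np.uint8)
    n,l,s,c=cv2.connectedComponentsWithStats(cap);k=1+np.argmax(s[1:,4])
    ct=max(cv2.findContours((l==k).astype(np.uint8),0,2)[0],key=len)
    e=cv2.fitEllipse(cv2.convexHull(ct));q=onz(i,*e[0],.156)
    ring=box&(h[...,0]>100)&(h[...,0]<125)&(h[...,1]>70)&(P[...,2]<.07)&(P[...,2]>.05)
    X=np.array([onz(i,u,v,.06) for v,u in np.argwhere(ring)])[:,:2]
    s=np.linalg.lstsq(np.c_[X,np.ones(len(X))],(X**2).sum(1),rcond=None)[0]
    o,R,t=st();print('cap',q[:2].round(4),[round(a,1) for a in e[1]],'ring',(s[:2]/2).round(4),len(X),'d',(q[:2]-[.4447,.0767]).round(4),'tcp',t.round(4),'F',o['ft_force'].round(2),round(o['clock'],2));return q
E
python3 -c "
from h import *
for _ in range(2): meas()"
```

```text
cap [0.4499 0.0929] [23.5, 23.7] ring [0.4447 0.0768] 69 d [0.0052 0.0162] tcp [0.4571 0.131  0.0719] F [0.57 0.1  0.12] 4.97
cap [0.45   0.0929] [23.4, 23.7] ring [0.4448 0.0768] 70 d [0.0053 0.0162] tcp [0.4573 0.1312 0.072 ] F [-0.08 -0.96  0.37] 5.02
```

Emit:
play_rows(moves=[[-1,[0.08,0,0.127],[0,0,0]],[-1,[-0.1,-0.02,0.063],[0,0,0]],[-1,[-0.1,-0.02,0.063],[0,0,0]],[-1,[-0.1,-0.02,0.063],[0,0,0]],[-1,[-0.1,-0.02,0.063],[0,0,0]],[-1,[-0.1,-0.02,0.063],[0,0,0]],[-1,[-0.1,-0.02,0.063],[0,0,0]],[-1,[-0.1,-0.02,0.063],[0,0,0]],[-1,[-0.1,-0.02,0.063],[0,0,0]],[-1,[-0.1,-0.02,0.063],[0,0,0]],[-1,[0,0,0],[0,0,0]]])

```text
clock: 5.93
eef_pos: [0.4539, 0.1209, 0.0706]
tool_rot: [0.729, 0.627, -0.209, 0.18]
ft_force: [0.3, -0.6, -0.8]
grip_width: -0.0002
```

```bash
python3 -c "
from h import *
meas()"
```

```text
cap [0.4499 0.0925] [23.6, 23.7] ring [0.4448 0.0768] 69 d [0.0052 0.0158] tcp [0.454  0.121  0.0706] F [ 0.5   0.33 -0.01] 5.98
```

Emit:
play_rows(moves=[[-1,[-0.1,-0.02,0.063],[0,0,0]],[-1,[-0.1,-0.02,0.063],[0,0,0]],[-1,[-0.1,-0.02,0.063],[0,0,0]],[-1,[-0.1,-0.02,0.063],[0,0,0]],[-1,[-0.1,-0.02,0.063],[0,0,0]],[-1,[-0.1,-0.02,0.063],[0,0,0]],[-1,[0,0,0],[0,0,0]]])

```text
clock: 6.57
eef_pos: [0.4516, 0.1139, 0.0706]
tool_rot: [0.729, 0.627, -0.209, 0.181]
ft_force: [0.3, 0.4, -0.5]
grip_width: -0.0001
```

```bash
python3 -c "
from h import *
meas()"
```

```text
cap [0.4482 0.0853] [23.5, 24.1] ring [0.4447 0.0768] 64 d [0.0035 0.0086] tcp [0.4517 0.1139 0.0706] F [-0.36  0.25  0.  ] 6.62
```

The jar is following and about 9 mm remains.

Emit:
play_rows(moves=[[-1,[-0.1,-0.03,0.063],[0,0,0]],[-1,[-0.1,-0.03,0.063],[0,0,0]],[-1,[-0.1,-0.03,0.063],[0,0,0]],[-1,[-0.1,-0.03,0.063],[0,0,0]],[-1,[-0.1,-0.03,0.063],[0,0,0]],[-1,[-0.1,-0.03,0.063],[0,0,0]],[-1,[0,0,0],[0,0,0]]])

```text
clock: 7.2
eef_pos: [0.4487, 0.1072, 0.0705]
tool_rot: [0.729, 0.627, -0.209, 0.181]
ft_force: [0.2, 0.3, -0.1]
grip_width: -0.0002
```

```bash
python3 -c "
from h import *
meas()"
```

```text
cap [0.4459 0.0785] [23.6, 24.0] ring [0.445  0.0769] 65 d [0.0012 0.0018] tcp [0.4487 0.1072 0.0705] F [ 0.84 -0.75  0.21] 7.25
```

Emit:
play_rows(moves=[[-1,[-0.1,-0.03,0.063],[0,0,0]],[-1,[-0.1,-0.03,0.063],[0,0,0]],[-1,[0,0,0],[0,0,0]],[-1,[0.1,0.02,-0.063],[0,0,0]],[-1,[0.3,0.06,-0.19],[0,0,0]],[-1,[0.5,0.1,-0.315],[0,0,0]],[-1,[0.5,0.1,-0.315],[0,0,0]],[-1,[0.5,0.1,-0.315],[0,0,0]],[-1,[0.5,0.1,-0.315],[0,0,0]],[-1,[0.5,0.1,-0.315],[0,0,0]],[-1,[0.5,0.1,-0.315],[0,0,0]]])

```text
clock: 8.17
eef_pos: [0.4609, 0.1447, 0.0706]
tool_rot: [0.729, 0.627, -0.209, 0.181]
ft_force: [-0.4, -0.1, -0.3]
grip_width: -0.0002
```

Emit:
play_rows(moves=[[-1,[-0.94,-0.05,-1.49],[0,0,0]],[-1,[-0.94,-0.05,-1.49],[0,0,0]],[-1,[-0.94,-0.05,-1.49],[0,0,0]],[-1,[-0.94,-0.05,-1.49],[0,0,0]],[-1,[-0.94,-0.05,-1.49],[0,0,0]],[-1,[-0.94,-0.05,-1.49],[0,0,0]],[-1,[-0.94,-0.05,-1.49],[0,0,0]],[-1,[-0.94,-0.05,-1.49],[0,0,0]],[-1,[0,0,0],[0,0,0]],[-1,[0,0,0],[0,0,0]]])

```text
clock: 9.0
eef_pos: [0.457, 0.1447, 0.2121]
tool_rot: [0.729, 0.627, -0.207, 0.181]
ft_force: [-0.1, 0.1, -0.4]
grip_width: -0.0
```

```bash
python3 - <<'E'
from h import *
meas('topf.png');p,d,i=grab('side','sidef.png');P=cloud(i,d)
q=P[(abs(P[...,0]-.45)<.035)&(P[...,1]>.06)&(P[...,1]<.13)]
for lo,hi in((.068,.09),(.09,.11),(.11,.13),(.137,.15)):
    s=q[(q[:,2]>lo)&(q[:,2]<hi)];m=s[abs(s[:,0]-.447)<.004];print(lo,len(s),s[:,0].min().round(4),s[:,0].max().round(4),'front y',np.median(m[:,1]).round(4))
s=cv2.imread('pics/sidef.png')[160:300,220:390];t=cv2.imread('pics/topf.png')[170:310,240:410]
cv2.imwrite('pics/cf.png',cv2.resize(np.hstack([s,t]),None,fx=2.3,fy=2.3,interpolation=2))
# bystanders: change between first and last pictures
for n,f in(('top','topf.png'),('side','sidef.png')):
    a=np.load(n+'0.npz')['d'];print(n)
    b=d if n=='side' else bot.camera('top')[1]
    for k,(x,y,z) in dict(shaker=(.448,.226,.09),timer=(.441,-.217,.056),box=(.413,.328,.048)).items():
        ii=bot.camera_info(n)
        r=[]
        for D in(a,b):
            Q=cloud(ii,D);m=(abs(Q[...,0]-x)<.07)&(abs(Q[...,1]-y)<.06)&(Q[...,2]>z*.6)&(Q[...,2]<z+.01);r.append(Q[m].mean(0)[:2])
        print(k,((r[1]-r[0])*1000).round(1))
E
```

```text
cap [0.4451 0.0761] [23.1, 23.8] ring [0.445  0.0769] 72 d [ 0.0004 -0.0006] tcp [0.4565 0.1444 0.2112] F [0.69 0.64 0.33] 9.05
0.068 228 0.4245 0.4652 front y 0.0973
0.09 215 0.4246 0.4669 front y 0.0971
0.11 253 0.4247 0.4666 front y 0.0966
0.137 145 0.4246 0.4642 front y 0.0963
top
shaker [8.8 1.7]
timer [0.1 0. ]
box [ 2.6 -7.3]
side
shaker [ 0.  -0.1]
timer [-0.1 -0.3]
box [-0.   0.1]
```

View pics/cf.png

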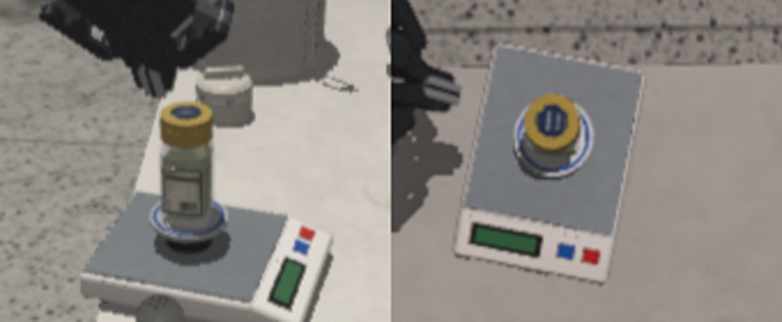

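The final crops show the jar upright with the blue ring visible all round its foot. The hand is clear above and to the side.

```bash
python3 -c "
from workcell import bot
print(bot.job_done())"
```

```text
the job is handed in; nothing more can be done
None
```

The spice jar now stands upright in the middle of the pan, and I've handed the job in at about 9 s of the 48 s allowed. I pushed it about 17 mm with the shut fingers, tilted, in short steps at about 15 mm/s. Contact was roughly 17 mm above its foot. Then I backed the hand off and raised it clear.

**Centring:** the last top view puts the cap's centre within about 1 mm of the ring's centre. The side view's jar face gives about the same position. The foot's centre was not measured directly.

**Upright:** the jar's front face in the side view leans about 1 mm over its height, so it is upright to within measurement error.

**Push force:** the wrist force readings between steps stayed at sensor noise, about 1 N. The finger contact force itself is not measured.

**Bystanders:** the side camera shows shaker, box and timer moved less than 0.5 mm. The top camera's figures disagreed for the shaker (9 mm) and the box (8 mm). I put that down to the arm covering part of them in that view, but did not check it separately.

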